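# Wind the jack's foot down onto its packing board

## Task

Lay the packing board flat on the bench with its steel wear plate centred under the jack's foot and let go of it. Then wind the crank clockwise by its red knob until the foot bears firmly on the plate, which you feel as the crank getting clearly heavier (nearly twice the free effort); stop there without overloading the jack, and let go. Leave the oil can and the yellow tin where they are.

Things in the scene. Friction and masses are not known exactly. Their poses are not given: they have to be found in the camera images.
- jack: Blue geared jack on a stand bolted down. Origin on the bench top exactly below the foot's axis; z up; x points from foot to post, so -x is the open side, roughly facing the robot. Base plate (110 mm wide) and post fill x = 50 to 135 mm; the bench under the foot is clear. Tube (48 mm across) starts 134 mm up, gearbox (60 x 52 mm) ends at 244 mm, the crank arm's top is at 262 mm.
- foot_axis (a point): Point on the foot's axis, 100 mm above the bench, fixed to the stand (it does not move with the foot). The foot is a black rubber disc 30 mm across on a steel ram; its underside hangs 44 to 74 mm above the bench at the start; how high differs and is not measured. It is sprung. A firm seat is 30 to 55 N on the foot; above 75 N the jack is overloaded. The gear holds up to 55 N when let go.
- crank_axis (a point): On the crank's vertical turning axis (also the foot's axis), 292 mm above the bench, level with the knob's middle. Clockwise from above lowers the foot 36 mm a turn; 0.4 to 1.5 turns are needed and nothing stops the crank. Effort at the knob: about 6 N with the foot free; once it meets the board, 6 N more per further radian. Each newton of rise is about 10 N on the foot: stop at a rise of 3 to 5.5 N.
- knob (a point): Middle of the red crank knob, an upright cylinder 26 mm across, 50 mm tall (25 mm above and below this point). It runs on a level circle of radius 55 mm about crank_axis and spins freely on its pin, so an unturned hand can hold it all the way round. The crank arm lies 4 mm below its lower end; nothing is higher. The crank stays where it is left. It starts on the post's side or to the left or right.
- packing_grip (a point): Loose light-wood packing board, 170 x 60 x 30 mm, 0.2 to 0.45 kg, lying flat. This point is at its mid-height, 20 mm from its plain wooden end: a good place to grip it across its 60 mm width, well clear of the jack. x points along the board to the steel-plated end, y across, z up.
- wear_plate (a point): Centre of the top of the flush steel wear plate (64 x 58 mm) on the same board: 30 mm above its underside, 34 mm from the plated end, 116 mm along the board (+x) from packing_grip. Same axes.
- oil_can: Green oil can with a spout, 85 x 68 x 176 mm, standing near the jack; origin at the centre of its underside. Bystander.
- scriber_tin: Yellow tin of scribers, 69 mm across and 128 mm tall, standing to the right; origin at the centre of its underside. Bystander.

How it is judged:
By the outcome, as a careful person would: the job done as asked, in the order asked, and still so for the second after the job is handed in, with the robot touching nothing.
It also fails if it takes over 69 s, if anything falls off the work surface, if the arm or the gripper's body presses on something with over 40 N, if the wrist force passes 120 N, or if a joint passes its speed limit or range.

## Robot

A 6-joint arm with a two-finger parallel gripper is mounted at the origin on a cart in front of the work surface, level with it; the furniture and walls round the work are solid. World frame = base frame: x ahead of the robot, y to its left, z up, the work surface at z = 0. Lengths are in m, angles in rad, forces in N, time in s.
With the tool pointing down it reaches from about 0.4 to 0.925 m from the base axis. Payload 12.5 kg.
Tool frame: the origin (TCP) lies between the finger pads; the fingertips stand arm.tcp_to_tips ahead of it and the grasp point (between the pads) lies 6 mm ahead of it (arm.tcp_to_tips is the distance from the TCP to the fingertips, in m); z points along the fingers, y is the line along which they close (so a half turn about z gives the same grasp; the last joint's range is limited). The gripper opens to 95 mm and grips with 3 to 60 N. Pads are 20 mm wide; open, the fingers measure 119 mm over their backs; the gripper's body (75 mm by 180 mm) begins 59 mm behind the grasp point.
Start: joints at [-1.32, 0.491, 1.559, -0, 1.092, -0.106], TCP at [0.218, -0.586, 0.24] pointing down, gripper open.
Joint ranges: [-3.1, 3.1], [-0.84, 2.19], [0.05, 2.79], [-1.13, 4.28], [0.06, 2.93], [-2.69, 2.69]. Speed limits (rad/s): [2.22, 2.22, 2.79, 3.14, 3.14, 3.14].

## Interface

Orientations are given as a unit quaternion [x, y, z, w].
In Python, from station import arm gives the robot as it stands. The module is installed in compiled form; this text tells all that it offers.
- The arm moves only by the tool send_rows, never from a script. Its arguments are lists of equal length, an entry for each row: "linear": the shift along the tool's x, y, z in cm, a list of three; "rot": the turn, a rotation vector about the tool's x, y, z in rad, a list of three; "grip": the opening, from 0 (shut) to 1 (fully open). In form: {"linear": [[dx, dy, dz], ...], "rot": [[wx, wy, wz], ...], "grip": [grip, ...]}. A call has 1 to 20 rows; each row shifts and turns the commanded pose from where the row before left it, along the tool's axes as they then stand; what a row does not reach is not made up. A row lasts 1/12 s, in which the tool goes at most 41.7 mm and 7.16 degrees, less where a joint would pass 70% of its speed; a pose out of reach is approached as far as the arm can. A call with a gripper value outside its range is refused whole. The fingers move at their own pace and stop on an object; "grip_force" is the grip in N (left out, the last holds). Time passes only in rows, so rows that do not move let the fingers close. It gives the time, the measured TCP pose, the force, the opening and the grip force at its end, in the units of the state.
- arm.read_state(): the state, without advancing time (a new reading comes with each control period).
- arm.capture(name): name is "scene" or "top" or "wrist"; returns a dict with "img" (400x640x3 uint8, red, green, blue), "camera_matrix" (3x3 intrinsics, pixels), "R" (3x3) and "t" (3): a world point X has camera coordinates R X + t. Camera axes: x right, y down, z forward; pixel columns grow to the right and rows downward; lengths in m; the calibration is good to about 2 mm. The wrist camera is an equidistant fisheye: a pixel r from the principal point sees the ray r / f radians off the axis. A picture is of the moment at which its call begins. There is no depth.
- arm.job_done(): hands the job in; it is judged then, once.
The state is a dict: "time": time; "joint_positions": joint angles; "joint_vel": joint speeds; "joint_efforts": joint torques, N m; "ee_pos": TCP position; "eef_rot": TCP orientation; "contact_force": force on the tool from outside, world axes, zero at the start; "moment": the same for the moment, N m; "gripper_width": finger opening in m; "gripper_force": force on a finger pad.
Only numpy, scipy, OpenCV 4.12 (cv2) and the standard library are available. Lean on these libraries where they do the work, as an engineer would, in place of code of your own. Each camera call takes 0.05 s, during which the arm holds its last target. There are 200 camera calls.

## Working session

There is one attempt and no reset: what is moved stays moved. The work goes in short steps, Python scripts to look and compute and a tool call to move; the robot and the scene stay as the last step left them, time stands still between calls to the robot, and variables do not carry over. Pictures are saved under pics/ and viewed, at most 10 in all, crops included, and the job is handed in when it is done.

Besides the shell and the picture viewer there is one more tool, called after "Call:" by a JSON object that holds its "method" and its "body". send_rows: Moves the arm, as the interface text tells. Its arguments: {"type":"object","properties":{"linear":{"type":"array"},"rot":{"type":"array"},"grip":{"type":"array"},"grip_force":{"type":"number"}},"required":["linear","rot","grip"]}

```bash
mkdir -p pics; python3 - <<'E'
from station import arm
import cv2,numpy as np
for n in("scene","top"):
    c=arm.capture(n); cv2.imwrite(f"pics/{n}0.png",c["img"][:,:,::-1])
    print(n,np.round(c["camera_matrix"],1).tolist(),np.round(c["R"],3).tolist(),np.round(c["t"],3).tolist())
print(arm.tcp_to_tips,arm.read_state())
E
```

```text
scene [[464.9, 0.0, 321.5], [0.0, 464.9, 204.4], [0.0, 0.0, 1.0]] [[-0.576, -0.817, -0.02], [-0.557, 0.411, -0.722], [0.598, -0.405, -0.692]] [0.261, 0.46, 0.891]
top [[513.9, 0.0, 322.2], [0.0, 513.9, 203.1], [0.0, 0.0, 1.0]] [[0.018, -1.0, 0.001], [-0.967, -0.018, -0.253], [0.253, 0.004, -0.967]] [-0.037, 0.558, 1.427]
0.025 {'time': 0.1, 'joint_positions': array([-1.31955873e+00,  4.91496097e-01,  1.55940181e+00, -1.17602962e-06,
        1.09168613e+00, -1.05606128e-01]), 'joint_vel': array([ 0.00060878, -0.00362447, -0.00181168,  0.00059709,  0.00022358,
       -0.00022636]), 'joint_efforts': array([ 2.73217105e-03, -6.13621259e+01, -2.58605289e+01,  6.93262601e-02,
        4.69834835e-02, -6.83940652e-05]), 'ee_pos': array([ 0.21829327, -0.58543294,  0.23911757]), 'eef_rot': array([ 9.84124832e-01,  1.77476956e-01, -3.65825783e-05, -4.94340484e-04]), 'contact_force': array([ 0.90086291, -0.51021906, -0.27252914]), 'moment': array([0.01728958, 0.06761978, 0.01890078]), 'gripper_force': 0.0, 'gripper_width': 0.09491887768899361}
```

View pics/scene0.png

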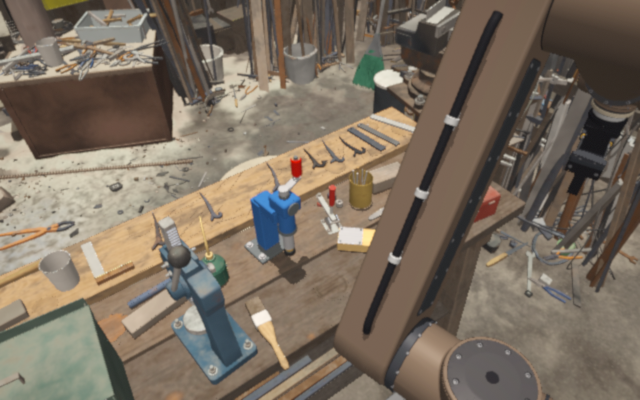

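View pics/top0.png

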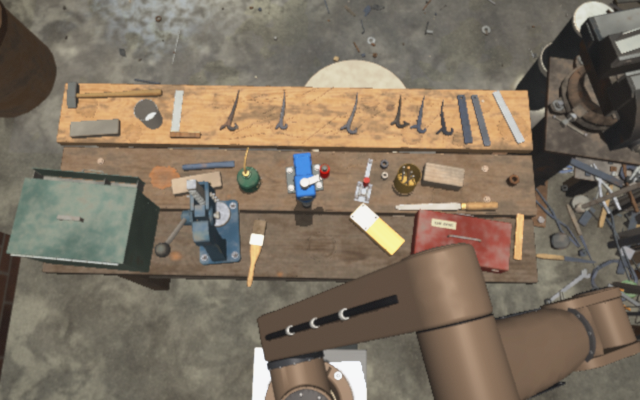

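The scene view shows the blue jack near (275,220), its red knob at (296,167), the oil can at (213,265), the tin at (361,190) and the board at (357,239). In the top view the jack is at (305,180), the knob at (325,172), and the board at (377,229) with its pale steel end towards the jack. I'll enlarge both.

```bash
python3 - <<'E'
import cv2
a=cv2.imread("pics/top0.png")[140:265,230:430]; cv2.imwrite("pics/topc.png",cv2.resize(a,None,fx=4,fy=4,interpolation=cv2.INTER_CUBIC))
a=cv2.imread("pics/scene0.png")[150:290,190:390]; cv2.imwrite("pics/scenec.png",cv2.resize(a,None,fx=4,fy=4,interpolation=cv2.INTER_CUBIC))
E
```

```text
(no output)
```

View pics/topc.png

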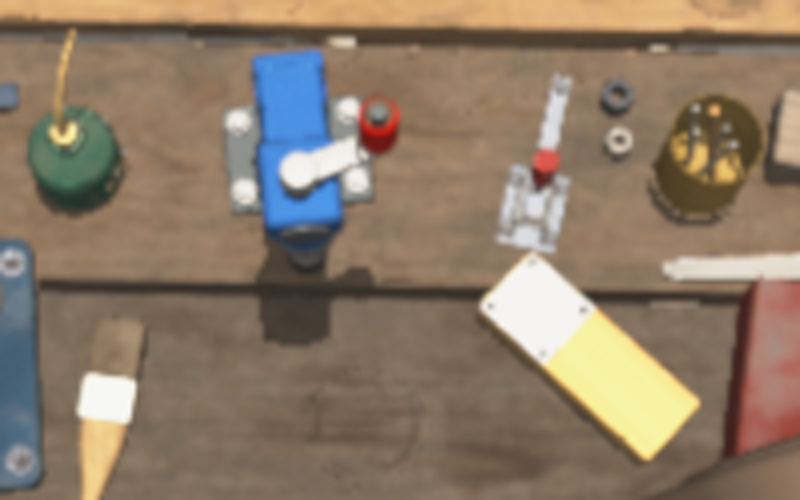

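View pics/scenec.png

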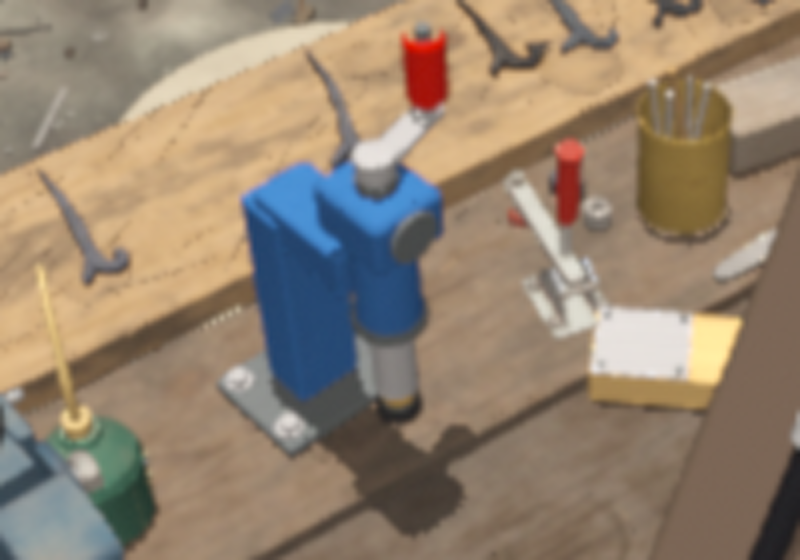

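```bash
cat > h.py <<'E'
import numpy as np
from station import arm
from scipy.optimize import least_squares
def ray(c,p):
    K=c["camera_matrix"];R=np.array(c["R"]);d=R.T@np.linalg.solve(K,[p[0],p[1],1]);return -R.T@c["t"],d
def atz(c,p,z):
    o,d=ray(c,p);return o+d*(z-o[2])/d[2]
def tri(L):
    A=0;b=0
    for c,p in L:
        o,d=ray(c,p);d/=np.linalg.norm(d);M=np.eye(3)-np.outer(d,d);A=A+M;b=b+M@o
    return np.linalg.solve(A,b)
def top(x,y):return (230+x/4-.375,140+y/4-.375)
def sc(x,y):return (190+x/4-.375,150+y/4-.375)
E
python3 - <<'E'
from h import *
np.set_printoptions(precision=4,suppress=True)
T=arm.capture("top");S=arm.capture("scene")
B=[atz(T,top(*p),.03) for p in((533,253),(480,305),(646,461),(700,403))]
print(np.array(B));B=np.array(B)
print([np.linalg.norm(B[i]-B[i-1]) for i in range(4)])
Bs=[atz(S,sc(*p),.03) for p in((597,308),(591,373),(688,380))];print("scene corner",np.array(Bs))
print("knob",tri([(T,top(379,124)),(S,sc(426,71))]))
print("knobtop T",atz(T,top(377,112),.317),"S",atz(S,sc(425,38),.317))
print("hub",tri([(T,top(297,170)),(S,sc(375,152))]),atz(T,top(297,170),.262),atz(S,sc(375,152),.262))
print("plate front",*[atz(T,top(*p),.01) for p in((232,212),(372,200),(224,112),(362,97))])
print("bolts",*[atz(T,top(*p),.015) for p in((238,121),(348,109),(243,191),(356,183))])
print("bolts S",*[atz(S,sc(*p),.015) for p in((238,378),(291,427))])
print("ram/foot",tri([(T,top(306,258)),(S,sc(398,408))]), "footS z=.06",atz(S,sc(398,408),.06))
print("can",atz(T,top(75,165),.05),"tin",atz(T,top(712,145),.128), "tin base S",atz(S,sc(685,225),0))
E
```

```text
[[ 0.5724 -0.1486  0.03  ]
 [ 0.5316 -0.109   0.03  ]
 [ 0.4168 -0.2309  0.03  ]
 [ 0.4605 -0.2713  0.03  ]]
[np.float64(0.16607944278136427), np.float64(0.056832294243164584), np.float64(0.16745452404526362), np.float64(0.059570619459371754)]
scene corner [[ 0.5725 -0.1435  0.03  ]
 [ 0.5275 -0.105   0.03  ]
 [ 0.4849 -0.1527  0.03  ]]
knob [ 0.5883 -0.0316  0.2827]
knobtop T [ 0.5849 -0.0301  0.317 ] S [ 0.576  -0.0257  0.317 ]
hub [0.5617 0.0202 0.2674] [0.5634 0.0205 0.262 ] [0.567  0.0173 0.262 ]
plate front [0.6058 0.0798 0.01  ] [ 0.6173 -0.027   0.01  ] [0.686  0.0888 0.01  ] [ 0.7003 -0.0177  0.01  ]
bolts [0.6773 0.0774 0.015 ] [ 0.6886 -0.0071  0.015 ] [0.6212 0.0716 0.015 ] [ 0.6292 -0.0145  0.015 ]
bolts S [0.6748 0.0813 0.015 ] [0.6165 0.0738 0.015 ]
ram/foot [0.5609 0.0217 0.0504] footS z=.06 [0.5545 0.0264 0.06  ]
can [0.6288 0.1956 0.05  ] tin [ 0.6283 -0.2682  0.128 ] tin base S [ 0.6242 -0.2633  0.    ]
```

Call:
{"method": "send_rows", "body": {"linear": [[2.1, -1.5, 0], [2.1, -1.5, 0], [2.1, -1.5, 0], [2.1, -1.5, 0], [2.1, -1.5, 0], [2.1, -1.5, 0], [2.1, -1.5, 0], [2.1, -1.5, 0], [2.1, -1.5, 0], [2.1, -1.5, 0], [2.1, -1.5, 0], [2.1, -1.5, 0], [2.1, -1.5, 0], [2.1, -1.5, 0], [2.1, -1.5, 0], [2.1, -1.5, 0]], "rot": [[0, 0, 0], [0, 0, 0], [0, 0, 0], [0, 0, 0], [0, 0, 0], [0, 0, 0], [0, 0, 0], [0, 0, 0], [0, 0, 0], [0, 0, 0], [0, 0, 0], [0, 0, -0.09], [0, 0, -0.09], [0, 0, -0.09], [0, 0, -0.09], [0, 0, -0.09]], "grip": [1, 1, 1, 1, 1, 1, 1, 1, 1, 1, 1, 1, 1, 1, 1, 1]}}

```text
time: 1.53
ee_pos: [0.4291, -0.232, 0.2395]
eef_rot: [0.919, 0.395, 0.0, 0.0]
contact_force: [0.1, -0.2, -0.1]
gripper_width: 0.0952
gripper_force: 0.0
```

```bash
python3 - <<'E'
from h import *
import cv2
c=arm.capture("wrist"); cv2.imwrite("pics/w1.png",c["img"][:,:,::-1])
print(np.round(c["camera_matrix"],1).tolist(),np.round(c["R"],3).tolist(),np.round(c["t"],3).tolist(),-np.array(c["R"]).T@c["t"])
s=arm.read_state();print(s["ee_pos"],s["eef_rot"],2*np.arctan2(s["eef_rot"][1],s["eef_rot"][0]))
E
```

```text
[[309.7, 0.0, 319.7], [0.0, 309.7, 202.5], [0.0, 0.0, 1.0]] [[0.725, -0.689, -0.001], [-0.66, -0.694, 0.287], [-0.199, -0.207, -0.958]] [-0.47, 0.088, 0.429] [ 0.48400864 -0.17377698  0.3851725 ]
[ 0.42907304 -0.22866523  0.23954949] [ 9.17302698e-01  3.98189983e-01  5.01903745e-05 -7.03305660e-04] 0.819085824694041
```

View pics/w1.png

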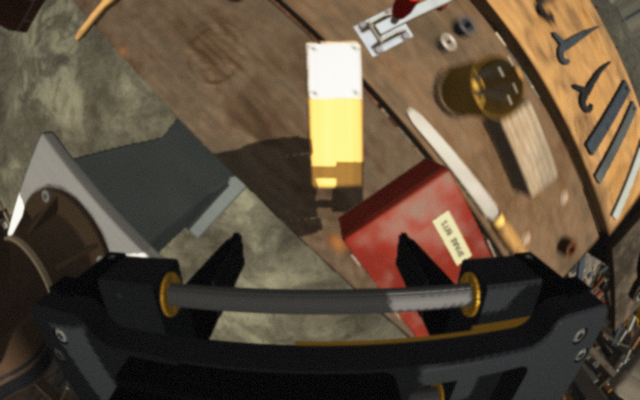

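The wrist view shows the board upright, its plate at (307–359, 42–97) and its wooden end near y=187 partly shaded. A red box has its near corner at (341,217), close to where the gripper would go. I'll measure the box's height.

```bash
cat >> h.py <<'E'
def wray(c,p):
    K=np.array(c["camera_matrix"]);R=np.array(c["R"]);v=np.array([p[0]-K[0,2],p[1]-K[1,2]]);r=np.hypot(*v);th=r/K[0,0]
    d=np.r_[np.sin(th)*v/r,np.cos(th)];return -R.T@c["t"],R.T@d
def watz(c,p,z):
    o,d=wray(c,p);return o+d*(z-o[2])/d[2]
E
python3 - <<'E'
from h import *
import cv2
np.set_printoptions(precision=4,suppress=True)
T=arm.capture("top");c=arm.capture("wrist")
print("board W z.03",*[watz(c,p,.03) for p in((307,42),(359,42),(364,187),(313,187))])
for z in(0,.03,.06,.09):
    print(z,"W",*[watz(c,p,z)[:2] for p in((341,217),(430,160),(440,172),(345,243))],"T",*[atz(T,top(*p),z)[:2] for p in((755,280),(730,455))])
a=cv2.imread("pics/w1.png")[130:290,290:510];b=cv2.imread("pics/top0.png")[195:275,395:520]
a=cv2.resize(a,None,fx=3,fy=3,interpolation=2);b=cv2.resize(b,(660,110*80//20),interpolation=2)
cv2.imwrite("pics/w1c.png",a)
E
```

```text
board W z.03 [ 0.5295 -0.1021  0.03  ] [ 0.5727 -0.1419  0.03  ] [ 0.4615 -0.2711  0.03  ] [ 0.4174 -0.2296  0.03  ]
0 W [ 0.4105 -0.2892] [ 0.5485 -0.3124] [ 0.5491 -0.3346] [ 0.3892 -0.3208] T [ 0.5622 -0.3202] [ 0.4272 -0.2976]
0.03 W [ 0.4162 -0.2801] [ 0.5435 -0.3015] [ 0.5441 -0.322 ] [ 0.3966 -0.3093] T [ 0.5547 -0.3145] [ 0.4224 -0.2924]
0.06 W [ 0.4219 -0.271 ] [ 0.5384 -0.2906] [ 0.539  -0.3094] [ 0.4039 -0.2977] T [ 0.5471 -0.3088] [ 0.4175 -0.2872]
0.09 W [ 0.4276 -0.2618] [ 0.5334 -0.2797] [ 0.5339 -0.2967] [ 0.4113 -0.2861] T [ 0.5396 -0.3031] [ 0.4126 -0.2819]
```

View pics/w1c.png

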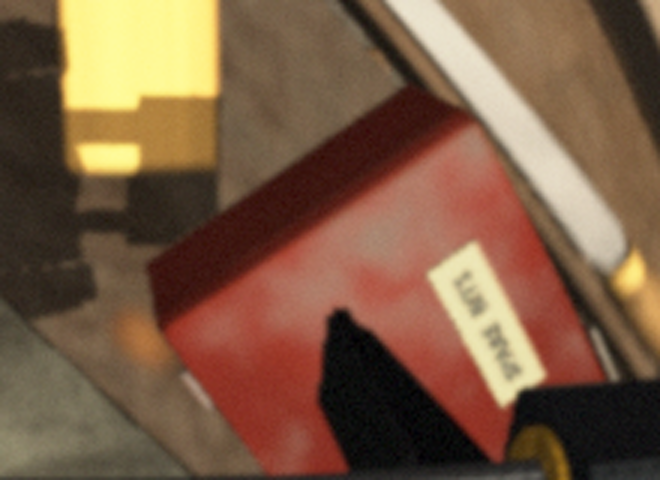

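The red box is about 85 mm tall and would foul the gripper body at the nominal grip. I'll pick the board up nearer its middle, set it down in the open, then regrip it.

Call:
{"method": "send_rows", "body": {"linear": [[1.8, 0.7, 0], [1.8, 0.7, 0], [1.9, 0.7, 0], [0, 0, 2.5], [0, 0, 2.5], [0, 0, 2.5], [0, 0, 2.5], [0, 0, 2.5], [0, 0, 2.5], [0, 0, 1.5], [0, 0, 0], [0, 0, 0]], "rot": [[0, 0, 0], [0, 0, 0], [0, 0, -0.025], [0, 0, 0], [0, 0, 0], [0, 0, 0], [0, 0, 0], [0, 0, 0], [0, 0, 0], [0, 0, 0], [0, 0, 0], [0, 0, 0]], "grip": [0.85, 0.85, 0.85, 0.85, 0.85, 0.85, 0.85, 0.85, 0.85, 0.85, 0.85, 0.85]}}

```text
time: 2.68
ee_pos: [0.4816, -0.2087, 0.0743]
eef_rot: [0.915, 0.403, -0.0, -0.001]
contact_force: [0.3, 0.8, 0.2]
gripper_width: 0.0809
gripper_force: 0.0
```

```bash
python3 - <<'E'
from h import *
import cv2
np.set_printoptions(precision=4,suppress=True)
c=arm.capture("wrist"); cv2.imwrite("pics/w2.png",c["img"][:,:,::-1])
s=arm.read_state();print(s["ee_pos"],s["eef_rot"],2*np.arctan2(s["eef_rot"][1],s["eef_rot"][0]),s["contact_force"],s["gripper_width"])
E
```

```text
[ 0.482  -0.2088  0.0751] [0.915  0.4034 0.0001 0.0002] 0.8304322213505966 [0.1481 1.039  0.2778] 0.08082329232058025
```

View pics/w2.png

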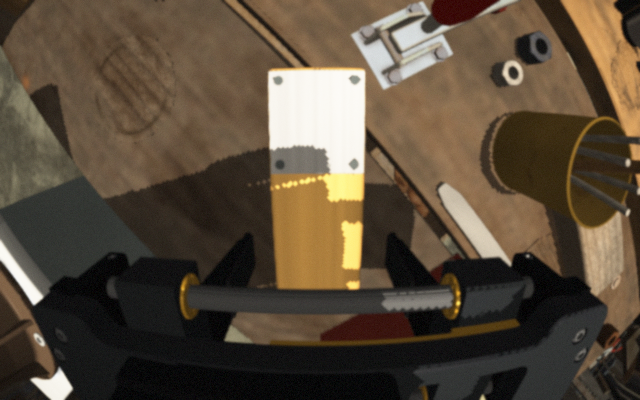

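The board lies centred between the fingers and aligned: edges 271–365 against fingers at 250 and 388, with the plated end at row 70. I'll descend, shift slightly along it, and close.

```bash
python3 - <<'E'
from h import *
np.set_printoptions(precision=4,suppress=True)
c=arm.capture("wrist");s=arm.read_state()
P=[watz(c,p,.03) for p in((268.5,70),(365.5,70),(363,173),(271,173))];print(np.array(P))
m=(P[0]+P[1])/2;f=.84;d=np.array([np.cos(f),np.sin(f),0]);print("plate centre",m-.034*d,(m-.034*d-s["ee_pos"])@d, np.cross(d,m-s["ee_pos"])[2])
e=P[0]-P[1];print(np.arctan2(e[1],e[0])-np.pi/2)
E
```

```text
[[ 0.5308 -0.1083  0.03  ]
 [ 0.5742 -0.1483  0.03  ]
 [ 0.5303 -0.1955  0.03  ]
 [ 0.4874 -0.1563  0.03  ]]
plate centre [ 0.5298 -0.1536  0.03  ] 0.07279111330227472 0.0013073082560569535
0.8268472099322288
```

Call:
{"method": "send_rows", "body": {"linear": [[0.2, 0, 1], [0.2, 0, 1], [0, 0, 0.8], [0, 0, 0.7], [0, 0, 0.6], [0, 0, 0], [0, 0, 0], [0, 0, 0], [0, 0, 0], [0, 0, 0], [0, 0, 0], [0, 0, 0], [0, 0, 0]], "rot": [[0, 0, 0], [0, 0, 0], [0, 0, 0], [0, 0, 0], [0, 0, 0], [0, 0, 0], [0, 0, 0], [0, 0, 0], [0, 0, 0], [0, 0, 0], [0, 0, 0], [0, 0, 0], [0, 0, 0]], "grip": [0.85, 0.85, 0.85, 0.85, 0.85, 0.85, 0.4, 0.4, 0.4, 0.4, 0.4, 0.4, 0.4], "grip_force": 45}}

```text
time: 3.87
ee_pos: [0.4845, -0.205, 0.0339]
eef_rot: [0.915, 0.404, 0.0, 0.0]
contact_force: [-1.6, 1.0, 4.8]
gripper_width: 0.0596
gripper_force: 45.0
```

Call:
{"method": "send_rows", "body": {"linear": [[0, 0, -1.5], [0, 0, -1.5], [0, 0, -1.5], [0, 0, -1.5], [1.2, -1.25, 0], [1.2, -1.25, 0], [1.2, -1.25, 0], [1.2, -1.25, 0], [1.2, -1.25, 0], [1.2, -1.25, 0], [0, 0, 0], [0, 0, 0], [0, 0, 0], [0, 0, 0], [0, 0, 0], [0, 0, 0], [0, 0, 0], [0, 0, 0], [0, 0, 0], [0, 0, 0]], "rot": [[0, 0, 0], [0, 0, 0], [0, 0, 0], [0, 0, 0], [0, 0, 0], [0, 0, 0], [0, 0, 0], [0, 0, 0], [0, 0, 0], [0, 0, 0], [0, 0, 0.09], [0, 0, 0.09], [0, 0, 0.09], [0, 0, 0.09], [0, 0, 0.09], [0, 0, 0.09], [0, 0, 0.09], [0, 0, 0.09], [0, 0, 0], [0, 0, 0]], "grip": [0.4, 0.4, 0.4, 0.4, 0.4, 0.4, 0.4, 0.4, 0.4, 0.4, 0.4, 0.4, 0.4, 0.4, 0.4, 0.4, 0.4, 0.4, 0.4, 0.4]}}

```text
time: 5.53
ee_pos: [0.4775, -0.1013, 0.0935]
eef_rot: [0.998, 0.057, -0.0, -0.0]
contact_force: [0.9, 1.3, -2.7]
gripper_width: 0.0597
gripper_force: 45.0
```

Call:
{"method": "send_rows", "body": {"linear": [[0, -1.2, 0], [0, -1.2, 0], [-0.1, -1.2, 0], [0, -1.1, 0], [0, 0, 1.5], [0, 0, 1.5], [0, 0, 1.2], [0, 0, 0.8], [0, 0, 0.5], [0, 0, 0.4], [0, 0, 0], [0, 0, 0]], "rot": [[0, 0, 0], [0, 0, 0], [0, 0, 0], [0, 0, 0], [0, 0, 0], [0, 0, 0], [0, 0, 0], [0, 0, 0], [0, 0, 0], [0, 0, 0], [0, 0, 0], [0, 0, 0]], "grip": [0.4, 0.4, 0.4, 0.4, 0.4, 0.4, 0.4, 0.4, 0.4, 0.4, 0.4, 0.4]}}

```text
time: 6.53
ee_pos: [0.4714, -0.0546, 0.0348]
eef_rot: [0.998, 0.056, 0.0, 0.0]
contact_force: [-0.6, -0.1, -2.5]
gripper_width: 0.0595
gripper_force: 45.0
```

Call:
{"method": "send_rows", "body": {"linear": [[0, 0, 0.1], [0, 0, 0], [0, 0, 0], [0, 0, 0], [0, 0, 0], [-1, 0, 0.1], [-1, 0, 0.1], [-0.8, 0, 0.1], [-0.8, 0, 0], [0, 0, 0], [0, 0, 0]], "rot": [[0, 0, 0], [0, 0, 0], [0, 0, 0], [0, 0, 0], [0, 0, 0], [0, 0, 0], [0, 0, 0], [0, 0, 0], [0, 0, 0], [0, 0, 0], [0, 0, 0]], "grip": [0.4, 0.4, 0.85, 0.85, 0.85, 0.85, 0.85, 0.85, 0.85, 0.85, 0.85]}}

```text
time: 7.45
ee_pos: [0.4352, -0.0589, 0.0307]
eef_rot: [0.998, 0.056, -0.0, 0.0]
contact_force: [1.2, -0.5, 0.4]
gripper_width: 0.0809
gripper_force: 0.0
```

```bash
python3 - <<'E'
from h import *
import cv2
c=arm.capture("wrist"); a=c["img"][:,:,::-1]
S=arm.capture("scene")["img"][150:290,190:390,::-1]
T=arm.capture("top")["img"][140:265,230:430,::-1]
cv2.imwrite("pics/w3.png",np.vstack([cv2.resize(a[0:200,170:570],(800,400),interpolation=2),np.hstack([cv2.resize(S,(400,200),interpolation=2),cv2.resize(T,(400,200),interpolation=2)])]))
print(arm.read_state()["ee_pos"],arm.read_state()["eef_rot"],arm.read_state()["contact_force"])
E
```

```text
[ 0.43598601 -0.0588233   0.03067359] [9.98437694e-01 5.58754619e-02 2.87124816e-04 1.47071450e-04] [ 0.06743805 -0.92729415  0.6365942 ]
```

View pics/w3.png

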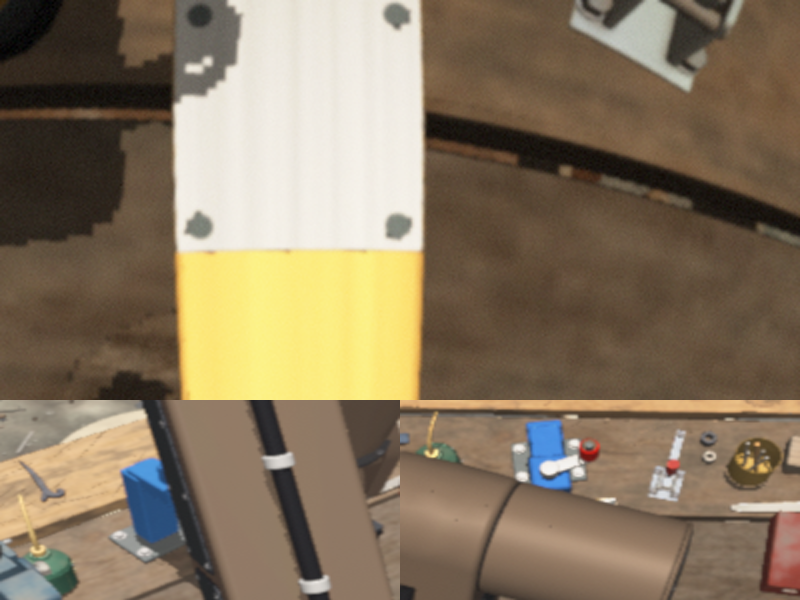

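The board rests at the staging spot. In this composite the plate screws are at (200,15), (397,15), (199,225) and (398,226), and the jack is undisturbed. I'll compute the plate centre from the screws.

```bash
python3 - <<'E'
from h import *
np.set_printoptions(precision=4,suppress=True)
c=arm.capture("wrist");s=arm.read_state()
P=np.array([watz(c,(170+x/2-.25,y/2-.25),.03) for x,y in((200,15),(397,15),(398,226),(199,225))]);print(P)
C=P.mean(0);d=P[0]+P[1]-P[2]-P[3];f=np.arctan2(d[1],d[0]);print(C,f,s["ee_pos"]);
v=C-s["ee_pos"];u=d/np.linalg.norm(d);print(v@u)
E
```

```text
[[ 0.5651 -0.021   0.03  ]
 [ 0.5702 -0.0673  0.03  ]
 [ 0.5182 -0.0731  0.03  ]
 [ 0.5133 -0.0267  0.03  ]]
[ 0.5417 -0.047   0.03  ] 0.11092367857642388 [ 0.4359 -0.0588  0.0306]
0.10641807691942792
```

Call:
{"method": "send_rows", "body": {"linear": [[0, 0, 0], [0, 0, 0], [0, 0, 0], [0, 0, 0], [0, 0, 0], [0, 0, 0]], "rot": [[0, 0, 0], [0, 0, 0], [0, 0, 0], [0, 0, 0], [0, 0, 0], [0, 0, 0]], "grip": [0.4, 0.4, 0.4, 0.4, 0.4, 0.4], "grip_force": 60}}

```text
time: 8.15
ee_pos: [0.4356, -0.0587, 0.0306]
eef_rot: [0.998, 0.056, 0.0, 0.0]
contact_force: [0.6, 0.4, -1.3]
gripper_width: 0.0595
gripper_force: 60.0
```

Call:
{"method": "send_rows", "body": {"linear": [[0, 0, -0.3], [0, 0, -0.2], [0.3, -0.8, 0], [0.4, -0.9, 0], [0.4, -0.9, 0], [0.4, -0.9, 0], [0.4, -0.9, 0], [0.4, -0.9, 0], [0.4, -0.9, 0], [0, -0.3, 0], [0, 0, 0], [0, 0, 0]], "rot": [[0, 0, 0], [0, 0, 0], [0, 0, 0], [0, 0, 0], [0, 0, 0], [0, 0, 0], [0, 0, 0], [0, 0, 0], [0, 0, 0], [0, 0, 0], [0, 0, 0], [0, 0, 0]], "grip": [0.4, 0.4, 0.4, 0.4, 0.4, 0.4, 0.4, 0.4, 0.4, 0.4, 0.4, 0.4]}}

```text
time: 9.15
ee_pos: [0.455, 0.0091, 0.0356]
eef_rot: [0.998, 0.056, -0.0, 0.0]
contact_force: [0.2, 0.5, -4.4]
gripper_width: 0.0599
gripper_force: 60.0
```

```bash
python3 - <<'E'
from h import *
import cv2
c=arm.capture("wrist"); a=c["img"][:,:,::-1]
cv2.imwrite("pics/w4.png",cv2.resize(a[0:200,190:450],(780,600),interpolation=2))
print(arm.read_state()["ee_pos"],arm.read_state()["eef_rot"],arm.read_state()["contact_force"])
E
```

```text
[0.45498954 0.00879673 0.03558576] [ 9.98435856e-01  5.59091030e-02 -1.10228416e-04  3.49425221e-05] [ 0.97262688 -0.25237132 -2.3346353 ]
```

View pics/w4.png

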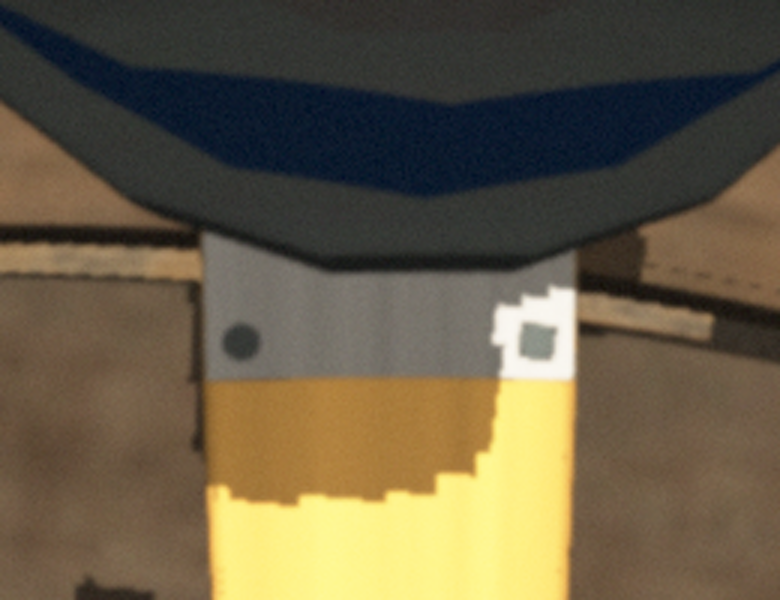

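The picture shows the tube's lower rim over the board, with rim corners at (130,195), (330,268), (520,268) and (715,200), so its centre is near column 424. The board's centre is near column 391. I'll work out the lateral offset from those.

```bash
python3 - <<'E'
from h import *
np.set_printoptions(precision=4,suppress=True)
c=arm.capture("wrist")
for z in(.13,.134,.138):
    P=np.array([watz(c,(190+x/3-.33,y/3-.33),z)[:2] for x,y in((130,195),(330,268),(520,268),(715,200))])
    r=least_squares(lambda q:np.hypot(*(P-q[:2]).T)-q[2],[.56,.02,.025]).x;print(z,r)
P=np.array([watz(c,(190+x/3-.33,y/3-.33),.035) for x,y in((241,341),(537,341),(207,378),(575,378),(203,240),(577,255))]);print(P)
m=(P[0]+P[1])/2;d=np.array([np.cos(.111),np.sin(.111),0]);print("plate centre",m+.0262*d,(P[2]+P[3])/2+.032*d, -c["R"].T@c["t"])
E
```

```text
0.13 [0.5668 0.019  0.0286]
0.134 [0.5643 0.0188 0.0264]
0.138 [0.5618 0.0187 0.0242]
[[ 0.5319  0.0405  0.035 ]
 [ 0.537  -0.0055  0.035 ]
 [ 0.5256  0.0454  0.035 ]
 [ 0.532  -0.0123  0.035 ]
 [ 0.5475  0.0482  0.035 ]
 [ 0.5515 -0.0101  0.035 ]]
plate centre [0.5605 0.0204 0.035 ] [0.5606 0.0201 0.035 ] [0.5347 0.0172 0.1812]
```

Call:
{"method": "send_rows", "body": {"linear": [[0.2, 0.1, 0], [0, 0, 0.3], [0, 0, 0.25], [0, 0, 0], [0, 0, 0], [0, 0, 0], [0, 0, 0], [0, 0, 0], [-1, 0, 0], [-1, 0, 0], [0, 0, -1.5], [0, 0, -2], [0, 0, -2], [0, 0, -2], [0, 0, 0]], "rot": [[0, 0, 0], [0, 0, 0], [0, 0, 0], [0, 0, 0], [0, 0, 0], [0, 0, 0], [0, 0, 0], [0, 0, 0], [0, 0, 0], [0, 0, 0], [0, 0, 0], [0, 0, 0], [0, 0, 0], [0, 0, 0], [0, 0, 0]], "grip": [0.4, 0.4, 0.4, 0.4, 0.4, 0.85, 0.85, 0.85, 0.85, 0.85, 0.85, 0.85, 0.85, 0.85, 0.85]}}

```text
time: 10.5
ee_pos: [0.4373, 0.0058, 0.1076]
eef_rot: [0.998, 0.056, 0.002, 0.0]
contact_force: [-0.0, -0.0, 0.1]
gripper_width: 0.0811
gripper_force: 0.0
```

```bash
python3 - <<'E'
from h import *
import cv2
c=arm.capture("wrist"); a=c["img"][:,:,::-1]
cv2.imwrite("pics/w5.png",cv2.resize(a[0:200,190:450],(780,600),interpolation=2))
print(arm.read_state()["ee_pos"],arm.read_state()["eef_rot"],arm.read_state()["contact_force"],-c["R"].T@c["t"])
E
```

```text
[0.4370146  0.00579846 0.10624097] [9.98437099e-01 5.58707253e-02 1.31539750e-03 3.01721488e-04] [-0.82240244 -0.67501424 -0.46614237] [0.51643391 0.01427336 0.25348803]
```

View pics/w5.png

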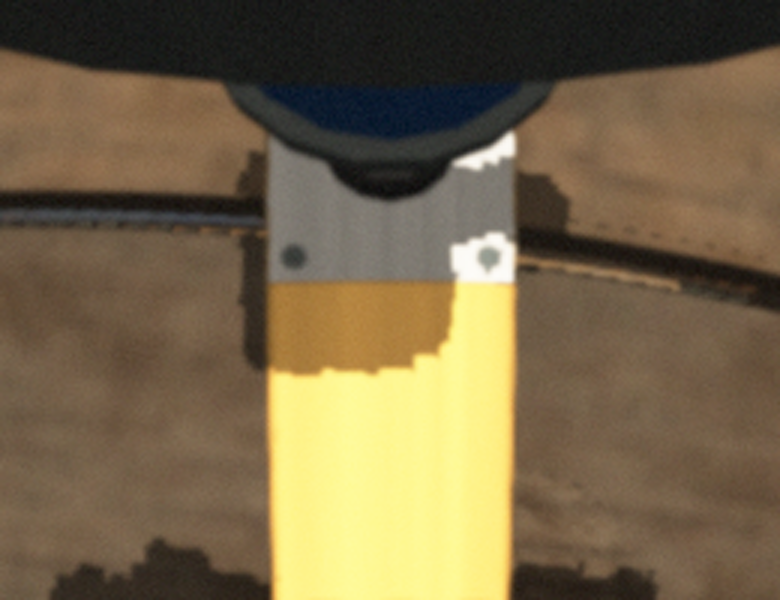

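The rim spans 225–552 and the foot is at column 390. The board spans 267–516 (centre 391), so it's centred sideways; the screws are at (293,257) and (488,257). Next I'll check the along-board position and locate the knob numerically, since my ten views are used.

```bash
python3 - <<'E'
from h import *
import cv2
np.set_printoptions(precision=4,suppress=True)
c=arm.capture("wrist");T=arm.capture("top");S=arm.capture("scene")
q=lambda x,y,z:watz(c,(190+x/3-.33,y/3-.33),z)
d=np.array([np.cos(.111),np.sin(.111),0])
print("plate",(q(293,257,.03)+q(488,257,.03))/2+.0262*d,(q(267,281,.03)+q(516,281,.03))/2+.032*d)
for z in(.044,.05,.056,.062): print("foot axis if z",z,q(390,198,z)+.015*d)
P=np.array([q(x,y,.134)[:2] for x,y in((225,85),(552,85),(330,158),(450,158))])
print("rim",least_squares(lambda v:np.hypot(*(P-v[:2]).T)-.025,[.56,.02]).x)
for n,c2,R in(("top",T,(300,150,340,195)),("scene",S,(280,150,310,185))):
    im=c2["img"].astype(int);x0,y0,x1,y1=R;s=im[y0:y1,x0:x1]
    m=(s[...,0]>110)&(s[...,1]<70)&(s[...,2]<70)
    ys,xs=np.nonzero(m);print(n,m.sum(),xs.min()+x0,xs.max()+x0,ys.min()+y0,ys.max()+y0,xs.mean()+x0,ys.mean()+y0)
E
```

```text
plate [0.5623 0.0194 0.03  ] [0.5625 0.0191 0.03  ]
foot axis if z 0.044 [0.563  0.0195 0.044 ]
foot axis if z 0.05 [0.562  0.0194 0.05  ]
foot axis if z 0.056 [0.5611 0.0193 0.056 ]
foot axis if z 0.062 [0.5602 0.0192 0.062 ]
rim [0.5635 0.0197]
top 40 320 329 170 177 324.3 172.725Traceback (most recent call last):
  File "<stdin>", line 14, in <module>
    return umr_minimum(a, axis, None, out, keepdims, initial, where)
ValueError: zero-size array to reduction operation minimum which has no identity
```

The plate is centred to within about 1–2 mm of the axis at (0.5625, 0.0195). Now I'll go up and over to the knob.

Call:
{"method": "send_rows", "body": {"linear": [[0, 0, -2], [0, 0, -2], [0, 0, -2], [0, 0, -2], [0, 0, -2], [0, 0, -2], [0, 0, -2], [0, 0, -2], [0, 0, -2], [0, 0, -2], [0, 0, -2], [0, 0, -2], [0, 0, -2], [0, 0, -1], [0, 0, 0], [0, 0, 0]], "rot": [[0, 0, 0], [0, 0, 0], [0, 0, 0], [0, 0, 0], [0, 0, 0], [0, 0, 0], [0, 0, 0], [0, 0, 0], [0, 0, 0], [0, 0, 0], [0, 0, 0], [0, 0, 0], [0, 0, 0], [0, 0, 0], [0, 0, 0], [0, 0, 0]], "grip": [0.85, 0.85, 0.85, 0.85, 0.85, 0.85, 0.85, 0.85, 0.85, 0.85, 0.85, 0.85, 0.85, 0.85, 0.85, 0.85]}}

```text
time: 12.03
ee_pos: [0.4373, 0.0059, 0.3739]
eef_rot: [0.998, 0.056, -0.001, -0.0]
contact_force: [0.4, -0.3, -1.6]
gripper_width: 0.0807
gripper_force: 0.0
```

```bash
python3 - <<'E'
from h import *
import cv2
np.set_printoptions(precision=4,suppress=True)
c=arm.capture("wrist");s=arm.read_state();print(s["ee_pos"],s["eef_rot"],-c["R"].T@c["t"])
h=cv2.cvtColor(c["img"],cv2.COLOR_RGB2HSV)
m=(((h[...,0]<8)|(h[...,0]>172))&(h[...,1]>170)&(h[...,2]>60)).astype(np.uint8)
n,l,st,ce=cv2.connectedComponentsWithStats(m)
for i in range(1,n):
    if st[i,4]>60: print(st[i],ce[i],watz(c,ce[i],.292),watz(c,ce[i],.317))
E
```

```text
[0.4371 0.0059 0.3736] [ 0.9984  0.0558 -0.0011 -0.0002] [0.5172 0.0143 0.5195]
[372  10  44  44 839] [388.8534  35.9535] [ 0.5812 -0.0293  0.292 ] [ 0.5742 -0.0245  0.317 ]
[437  56  27  14 266] [451.2105  62.8045] [ 0.5707 -0.0804  0.292 ] [ 0.5648 -0.07    0.317 ]
[ 490  129   85   93 1646] [527.7479 195.3512] [ 0.4763 -0.1784  0.292 ] [ 0.4808 -0.1572  0.317 ]
[ 539  153   57   51 1091] [570.2273 177.3593] [ 0.5009 -0.2305  0.292 ] [ 0.5027 -0.2036  0.317 ]
[544 214  22  14 140] [556.9286 221.7857] [ 0.4551 -0.228   0.292 ] [ 0.4619 -0.2014  0.317 ]
```

Call:
{"method": "send_rows", "body": {"linear": [[2, 0.8, 0], [2, 0.8, 0], [2, 0.8, 0], [2, 0.8, 0], [2, 0.7, 0], [2, 0.7, 0], [2.2, 0.7, 0], [0, 0, 0], [0, 0, 0]], "rot": [[0, 0, 0], [0, 0, 0], [0, 0, 0], [0, 0, 0], [0, 0, 0], [0, 0, 0], [0, 0, 0], [0, 0, 0], [0, 0, 0]], "grip": [0.85, 0.85, 0.85, 0.85, 0.85, 0.85, 0.85, 0.85, 0.85]}}

```text
time: 12.83
ee_pos: [0.5845, -0.0311, 0.3727]
eef_rot: [0.998, 0.056, -0.002, -0.0]
contact_force: [0.3, 0.3, -0.6]
gripper_width: 0.081
gripper_force: 0.0
```

```bash
python3 - <<'E'
from h import *
import cv2
np.set_printoptions(precision=4,suppress=True)
c=arm.capture("wrist");s=arm.read_state();print(s["ee_pos"],s["eef_rot"],s["contact_force"],-c["R"].T@c["t"])
h=cv2.cvtColor(c["img"],cv2.COLOR_RGB2HSV)
m=(((h[...,0]<8)|(h[...,0]>172))&(h[...,1]>150)&(h[...,2]>40)).astype(np.uint8)
n,l,st,ce=cv2.connectedComponentsWithStats(m)
for i in range(1,n):
    if st[i,4]>60: print(st[i],ce[i],watz(c,ce[i],.292),watz(c,ce[i],.317))
E
```

```text
[ 0.5839 -0.0309  0.3734] [ 0.9984  0.0558 -0.0015 -0.0003] [-0.1719  0.6758  0.0045] [ 0.6648 -0.0227  0.5181]
[401 154  22  24 311] [411.3376 165.8682] [ 0.633 -0.096  0.292] [ 0.6365 -0.0879  0.317 ]
[303 196  34  48 766] [320.2872 212.1305] [ 0.5886 -0.0312  0.292 ] [ 0.5971 -0.0303  0.317 ]
[ 440  200  134   73 3447] [507.5312 236.9753] [ 0.5827 -0.2036  0.292 ] [ 0.5917 -0.1836  0.317 ]
```

```bash
python3 - <<'E'
from h import *
import cv2
np.set_printoptions(precision=4,suppress=True)
c=arm.capture("wrist")
h=cv2.cvtColor(c["img"],cv2.COLOR_RGB2HSV)
m=((h[...,0]<8)|(h[...,0]>172))&(h[...,1]>150)&(h[...,2]>40)
for r in range(192,250,3):
    xs=np.nonzero(m[r,290:350])[0]+290; print(r,(xs.min(),xs.max(),len(xs)) if len(xs) else 0,h[r,320],end=' | ')
print();print("bottom front -13mm:",watz(c,(320,195.5),.267)-[.0129,.0014,0],"top back +13:",*[watz(c,(320,r),.317)+[.0129,.0014,0] for r in(238,244,248)])
E
```

```text
192 0 [14 90 48] | 195 (np.int64(315), np.int64(324), 10) [  3 175  80] | 198 (np.int64(310), np.int64(328), 19) [  1 235 103] | 201 (np.int64(309), np.int64(331), 23) [  2 255  98] | 204 (np.int64(307), np.int64(333), 27) [  1 240 102] | 207 (np.int64(306), np.int64(334), 29) [  2 252 101] | 210 (np.int64(305), np.int64(334), 30) [179 241 113] | 213 (np.int64(305), np.int64(334), 30) [  2 253 141] | 216 (np.int64(304), np.int64(335), 32) [  1 220 117] | 219 (np.int64(304), np.int64(335), 19) [ 0 20 38] | 222 (np.int64(303), np.int64(336), 11) [105  15  35] | 225 (np.int64(304), np.int64(336), 6) [60 11 48] | 228 (np.int64(333), np.int64(336), 4) [72 22 59] | 231 (np.int64(333), np.int64(336), 4) [53 16 62] | 234 (np.int64(332), np.int64(334), 3) [50 13 59] | 237 (np.int64(331), np.int64(333), 3) [21 31 57] | 240 (np.int64(309), np.int64(329), 6) [ 11 100  51] | 243 (np.int64(314), np.int64(320), 7) [  7 165  82] | 246 0 [ 14 100  97] | 249 0 [ 13 108  99] | 
bottom front -13mm: [ 0.5812 -0.0315  0.267 ] top back +13: [ 0.5899 -0.0306  0.317 ] [ 0.5852 -0.0312  0.317 ] [ 0.5821 -0.0315  0.317 ]
```

The knob's top and bottom edges both put it at about (0.584, -0.031), right under the TCP. I'll descend and grip.

Call:
{"method": "send_rows", "body": {"linear": [[0, 0, 1.5], [0, 0, 1.5], [0, 0, 1.5], [0, 0, 1.2], [0, 0, 1], [0, 0, 0.6], [0, 0, 0], [0, 0, 0], [0, 0, 0], [0, 0, 0], [0, 0, 0], [0, 0, 0], [0, 0, 0], [0, 0, 0], [0, 0, 0]], "rot": [[0, 0, 0], [0, 0, 0], [0, 0, 0], [0, 0, 0], [0, 0, 0], [0, 0, 0], [0, 0, 0], [0, 0, 0], [0, 0, 0], [0, 0, 0], [0, 0, 0], [0, 0, 0], [0, 0, 0], [0, 0, 0], [0, 0, 0]], "grip": [0.85, 0.85, 0.85, 0.85, 0.85, 0.85, 0.85, 0.1, 0.1, 0.1, 0.1, 0.1, 0.1, 0.1, 0.1], "grip_force": 35}}

```text
time: 14.18
ee_pos: [0.5844, -0.0309, 0.3021]
eef_rot: [0.998, 0.056, 0.0, 0.0]
contact_force: [0.4, -0.3, 0.4]
gripper_width: 0.0329
gripper_force: 0.0
```

```bash
python3 - <<'E'
from h import *
s=arm.read_state();print(s["ee_pos"],s["eef_rot"],s["contact_force"],s["gripper_width"],s["joint_positions"])
E
```

```text
[ 0.58439429 -0.03092143  0.30214729] [9.98437975e-01 5.58713517e-02 3.20677486e-05 4.55510957e-05] [ 0.36763855 -0.28886326  0.35918333] 0.032867133028267964 [-1.65679055e-01  3.77273661e-01  1.57556028e+00 -8.05924105e-05
  1.18867613e+00  1.29334640e+00]
```

Call:
{"method": "send_rows", "body": {"linear": [[0, 0, 0], [0, 0, 0], [0, 0, 0]], "rot": [[0, 0, 0], [0, 0, 0], [0, 0, 0]], "grip": [0.1, 0.1, 0.1]}}

```text
time: 14.43
ee_pos: [0.5844, -0.0305, 0.3021]
eef_rot: [0.998, 0.056, -0.0, -0.0]
contact_force: [-0.7, 4.1, 0.8]
gripper_width: 0.0255
gripper_force: 35.0
```

```bash
cat > tab.py <<'E'
import numpy as np,sys
from station import arm
r,ax,f=.055,np.array([.5625,.0195]),.1117
def tab(th,n,st):
    a=th-f-st*np.arange(n+1);x=100*r*np.cos(a);y=-100*r*np.sin(a)
    print([[round(p,2),round(q,2),0] for p,q in zip(np.diff(x),np.diff(y))])
s=arm.read_state();p=s["ee_pos"][:2]-ax;th=np.arctan2(p[1],p[0]);F=s["contact_force"][:2]
t=np.array([np.sin(th),-np.cos(th)]);print("th",th,"r",np.hypot(*p),"resist tang",-F@t,"rad",F@p/np.hypot(*p))
tab(float(sys.argv[1]) if len(sys.argv)>1 else th,int(sys.argv[2]) if len(sys.argv)>2 else 20,float(sys.argv[3]) if len(sys.argv)>3 else .1)
E
python3 tab.py
```

```text
th -1.1589362784779185 r 0.05458419055846262 resist tang 0.9727618685941529 rad -4.041336182222512
[[np.float64(-0.53), np.float64(0.14), 0], [np.float64(-0.54), np.float64(0.08), 0], [np.float64(-0.55), np.float64(0.03), 0], [np.float64(-0.55), np.float64(-0.03), 0], [np.float64(-0.54), np.float64(-0.08), 0], [np.float64(-0.53), np.float64(-0.14), 0], [np.float64(-0.52), np.float64(-0.19), 0], [np.float64(-0.5), np.float64(-0.24), 0], [np.float64(-0.47), np.float64(-0.29), 0], [np.float64(-0.44), np.float64(-0.33), 0], [np.float64(-0.4), np.float64(-0.37), 0], [np.float64(-0.36), np.float64(-0.41), 0], [np.float64(-0.32), np.float64(-0.45), 0], [np.float64(-0.27), np.float64(-0.48), 0], [np.float64(-0.22), np.float64(-0.5), 0], [np.float64(-0.17), np.float64(-0.52), 0], [np.float64(-0.12), np.float64(-0.54), 0], [np.float64(-0.07), np.float64(-0.55), 0], [np.float64(-0.01), np.float64(-0.55), 0], [np.float64(0.04), np.float64(-0.55), 0]]
```

Call:
{"method": "send_rows", "body": {"linear": [[-0.53, 0.14, 0], [-0.54, 0.08, 0], [-0.55, 0.03, 0], [-0.55, -0.03, 0], [-0.54, -0.08, 0], [-0.53, -0.14, 0], [-0.52, -0.19, 0], [-0.5, -0.24, 0], [-0.47, -0.29, 0], [-0.44, -0.33, 0]], "rot": [[0, 0, 0], [0, 0, 0], [0, 0, 0], [0, 0, 0], [0, 0, 0], [0, 0, 0], [0, 0, 0], [0, 0, 0], [0, 0, 0], [0, 0, 0]], "grip": [0.1, 0.1, 0.1, 0.1, 0.1, 0.1, 0.1, 0.1, 0.1, 0.1]}}

```text
time: 15.27
ee_pos: [0.5326, -0.0265, 0.3022]
eef_rot: [0.998, 0.056, 0.001, 0.0]
contact_force: [7.3, 1.1, -2.4]
gripper_width: 0.0256
gripper_force: 35.0
```

```bash
python3 tab.py -2.159 10 .1; python3 -c "
from station import arm;s=arm.read_state();print(s['ee_pos'],s['contact_force'],s['moment'],s['gripper_width'])"
```

```text
th -2.1478231737447477 r 0.05485932028289656 resist tang 5.498633499944819 rad -4.936116420297407
[[np.float64(-0.4), np.float64(-0.37), 0], [np.float64(-0.36), np.float64(-0.41), 0], [np.float64(-0.32), np.float64(-0.45), 0], [np.float64(-0.27), np.float64(-0.48), 0], [np.float64(-0.22), np.float64(-0.5), 0], [np.float64(-0.17), np.float64(-0.52), 0], [np.float64(-0.12), np.float64(-0.54), 0], [np.float64(-0.07), np.float64(-0.55), 0], [np.float64(-0.01), np.float64(-0.55), 0], [np.float64(0.04), np.float64(-0.55), 0]]
[ 0.53257234 -0.02647695  0.30217857] [ 7.30116269  1.13720671 -2.3901859 ] [ 0.10309956 -1.23407282  0.02698144] 0.02561154786146565
```

Call:
{"method": "send_rows", "body": {"linear": [[-0.4, -0.37, 0], [-0.36, -0.41, 0], [-0.32, -0.45, 0], [-0.27, -0.48, 0], [-0.22, -0.5, 0], [-0.17, -0.52, 0], [-0.12, -0.54, 0], [-0.07, -0.55, 0], [-0.01, -0.55, 0], [0.04, -0.55, 0]], "rot": [[0, 0, 0], [0, 0, 0], [0, 0, 0], [0, 0, 0], [0, 0, 0], [0, 0, 0], [0, 0, 0], [0, 0, 0], [0, 0, 0], [0, 0, 0]], "grip": [0.1, 0.1, 0.1, 0.1, 0.1, 0.1, 0.1, 0.1, 0.1, 0.1]}}

```text
time: 16.1
ee_pos: [0.5073, 0.0197, 0.3022]
eef_rot: [0.998, 0.056, -0.0, 0.001]
contact_force: [-1.4, -5.6, -0.6]
gripper_width: 0.0258
gripper_force: 35.0
```

```bash
python3 tab.py -3.159 44 .1 | sed 's/np.float64(\([-0-9.]*\))/\1/g'; python3 -c "
from station import arm;s=arm.read_state();print(s['ee_pos'],s['contact_force'],s['moment'],s['gripper_width'])"
```

```text
th 3.1373123263489475 r 0.055236605039125565 resist tang 5.611207937315048 rad 1.383263374313931
[[0.1, -0.54, 0], [0.15, -0.53, 0], [0.2, -0.51, 0], [0.25, -0.49, 0], [0.3, -0.46, 0], [0.35, -0.43, 0], [0.39, -0.39, 0], [0.42, -0.35, 0], [0.46, -0.31, 0], [0.48, -0.26, 0], [0.51, -0.21, 0], [0.53, -0.16, 0], [0.54, -0.1, 0], [0.55, -0.05, 0], [0.55, 0.0, 0], [0.55, 0.06, 0], [0.54, 0.11, 0], [0.52, 0.17, 0], [0.5, 0.22, 0], [0.48, 0.27, 0], [0.45, 0.31, 0], [0.42, 0.36, 0], [0.38, 0.4, 0], [0.34, 0.43, 0], [0.29, 0.47, 0], [0.25, 0.49, 0], [0.19, 0.51, 0], [0.14, 0.53, 0], [0.09, 0.54, 0], [0.03, 0.55, 0], [-0.02, 0.55, 0], [-0.08, 0.54, 0], [-0.13, 0.53, 0], [-0.18, 0.52, 0], [-0.23, 0.5, 0], [-0.28, 0.47, 0], [-0.33, 0.44, 0], [-0.37, 0.41, 0], [-0.41, 0.37, 0], [-0.44, 0.33, 0], [-0.47, 0.28, 0], [-0.5, 0.23, 0], [-0.52, 0.18, 0], [-0.53, 0.13, 0]]
[0.5072639  0.01973643 0.30215417] [-1.40726844 -5.60523573 -0.64071979] [-1.00066827  0.17545194 -0.02721885] 0.02577416984092751
```

Call:
{"method": "send_rows", "body": {"linear": [[0.1, -0.54, 0], [0.15, -0.53, 0], [0.2, -0.51, 0], [0.25, -0.49, 0], [0.3, -0.46, 0]], "rot": [[0, 0, 0], [0, 0, 0], [0, 0, 0], [0, 0, 0], [0, 0, 0]], "grip": [0.1, 0.1, 0.1, 0.1, 0.1]}}

```text
time: 16.52
ee_pos: [0.514, 0.0462, 0.3021]
eef_rot: [0.998, 0.056, -0.001, 0.001]
contact_force: [-3.6, -4.2, 2.7]
gripper_width: 0.0258
gripper_force: 35.0
```

```bash
python3 tab.py 0 0|head -1
```

```text
th 2.638490262764943 r 0.05538283626776534 resist tang 5.440751520831443 rad 1.1529879393637676
```

Call:
{"method": "send_rows", "body": {"linear": [[0.35, -0.43, 0], [0.39, -0.39, 0], [0.42, -0.35, 0], [0.46, -0.31, 0]], "rot": [[0, 0, 0], [0, 0, 0], [0, 0, 0], [0, 0, 0]], "grip": [0.1, 0.1, 0.1, 0.1]}}

```text
time: 16.85
ee_pos: [0.5282, 0.0631, 0.3021]
eef_rot: [0.998, 0.056, -0.001, 0.0]
contact_force: [-6.2, -2.1, 3.7]
gripper_width: 0.0254
gripper_force: 35.0
```

```bash
python3 tab.py 0 0|head -1
```

```text
th 2.237606226789231 r 0.05546438623734408 resist tang 6.10257534693985 rad 2.190641203086047
```

Call:
{"method": "send_rows", "body": {"linear": [[0.48, -0.26, 0], [0.51, -0.21, 0], [0.53, -0.16, 0]], "rot": [[0, 0, 0], [0, 0, 0], [0, 0, 0]], "grip": [0.1, 0.1, 0.1]}}

```text
time: 17.1
ee_pos: [0.5426, 0.0713, 0.3021]
eef_rot: [0.998, 0.056, -0.001, 0.0]
contact_force: [-6.1, -0.1, 2.4]
gripper_width: 0.0252
gripper_force: 35.0
```

```bash
python3 tab.py 0 0|head -1
```

```text
th 1.9373762710952187 r 0.05544327687924713 resist tang 5.771143541239865 rad 2.075584826601392
```

Still free, so I'll go on in short chunks.

Call:
{"method": "send_rows", "body": {"linear": [[0.54, -0.1, 0], [0.55, -0.05, 0], [0.55, 0, 0]], "rot": [[0, 0, 0], [0, 0, 0], [0, 0, 0]], "grip": [0.1, 0.1, 0.1]}}

```text
time: 17.35
ee_pos: [0.5589, 0.0748, 0.3021]
eef_rot: [0.998, 0.056, -0.001, -0.0]
contact_force: [-5.2, 1.5, 2.9]
gripper_width: 0.0257
gripper_force: 35.0
```

```bash
python3 tab.py 0 0|head -1
```

```text
th 1.636190761259724 r 0.05544074475981308 resist tang 5.086312172443045 rad 1.795955086399905
```

Call:
{"method": "send_rows", "body": {"linear": [[0.55, 0.06, 0], [0.54, 0.11, 0], [0.52, 0.17, 0]], "rot": [[0, 0, 0], [0, 0, 0], [0, 0, 0]], "grip": [0.1, 0.1, 0.1]}}

```text
time: 17.6
ee_pos: [0.5753, 0.0733, 0.3021]
eef_rot: [0.998, 0.056, -0.001, -0.0]
contact_force: [-6.4, 3.3, 3.5]
gripper_width: 0.0254
gripper_force: 35.0
```

```bash
python3 tab.py 0 0|head -1
```

```text
th 1.337019907680332 r 0.05533268012544778 resist tang 6.943061563788286 rad 1.726906398524403
```

```bash
cat > avg.py <<'E'
import numpy as np
from station import arm
ax=np.array([.5625,.0195]);L=[]
for i in range(5):
    s=arm.read_state();p=s["ee_pos"][:2]-ax;th=np.arctan2(p[1],p[0]);L.append(-s["contact_force"][:2]@[np.sin(th),-np.cos(th)]);arm.capture("top")
print(np.round(L,2),np.mean(L),th)
E
python3 avg.py
```

```text
[ 6.94  2.85 -2.06 -1.9  -3.56] 0.45460072421404396 1.317563673868981
```

Call:
{"method": "send_rows", "body": {"linear": [[0.5, 0.22, 0], [0.48, 0.27, 0]], "rot": [[0, 0, 0], [0, 0, 0]], "grip": [0.1, 0.1]}}

```text
time: 18.02
ee_pos: [0.5851, 0.0699, 0.3021]
eef_rot: [0.998, 0.056, -0.001, -0.001]
contact_force: [-5.9, 6.3, 2.7]
gripper_width: 0.0256
gripper_force: 35.0
```

```bash
python3 avg.py
```

```text
[ 7.92  5.1  -0.12  0.82  0.24] 2.789633212218519 1.1266578279893222
```

Call:
{"method": "send_rows", "body": {"linear": [[0.45, 0.31, 0], [0.42, 0.36, 0]], "rot": [[0, 0, 0], [0, 0, 0]], "grip": [0.1, 0.1]}}

```text
time: 18.43
ee_pos: [0.5945, 0.0644, 0.3021]
eef_rot: [0.998, 0.056, -0.001, -0.001]
contact_force: [-5.9, 6.9, 1.8]
gripper_width: 0.026
gripper_force: 35.0
```

```bash
python3 tab.py 0 0|head -1
```

```text
th 0.9510425592898463 r 0.055161694549350146 resist tang 8.827298008235742 rad 2.2386218019173527
```

Call:
{"method": "send_rows", "body": {"linear": [[0.38, 0.4, 0]], "rot": [[0, 0, 0]], "grip": [0.1]}}

```text
time: 18.52
ee_pos: [0.599, 0.0608, 0.3022]
eef_rot: [0.998, 0.056, -0.001, -0.001]
contact_force: [-5.0, 8.3, 3.6]
gripper_width: 0.0255
gripper_force: 35.0
```

```bash
python3 tab.py 0 0|head -1;  python3 avg.py
```

```text
th 0.8476767122646713 r 0.055128964790230474 resist tang 9.242177275413045 rad 2.8917223437837762
[9.24 6.54 2.08 1.91 1.03] 4.162418989872071 0.8259590756506604
```

The effort has risen by about 3.8–4.1 N (9.2 N against 5.6 N free), near the middle of the band. I'll release and retreat upward.

Call:
{"method": "send_rows", "body": {"linear": [[0, 0, 0], [0, 0, 0], [0, 0, 0], [0, 0, 0], [0, 0, -1.5], [0, 0, -2], [0, 0, -2], [0, 0, -2], [0, 0, -2], [-1.5, 0, 0], [-2, 0, 0], [-2, 0, 0], [-2, 0, 0], [-2, 0, 0], [-2, 0, 0], [-2, 0, 0], [-2, 0, 0], [-2, 0, 0], [0, 0, 0], [0, 0, 0]], "rot": [[0, 0, 0], [0, 0, 0], [0, 0, 0], [0, 0, 0], [0, 0, 0], [0, 0, 0], [0, 0, 0], [0, 0, 0], [0, 0, 0], [0, 0, 0], [0, 0, 0], [0, 0, 0], [0, 0, 0], [0, 0, 0], [0, 0, 0], [0, 0, 0], [0, 0, 0], [0, 0, 0], [0, 0, 0], [0, 0, 0]], "grip": [0.7, 0.7, 0.7, 0.7, 0.7, 0.7, 0.7, 0.7, 0.7, 0.7, 0.7, 0.7, 0.7, 0.7, 0.7, 0.7, 0.7, 0.7, 0.7, 0.7]}}

```text
time: 20.43
ee_pos: [0.4256, 0.0403, 0.3976]
eef_rot: [0.998, 0.056, 0.001, 0.0]
contact_force: [-0.2, 0.4, -0.2]
gripper_width: 0.0667
gripper_force: 0.0
```

```bash
python3 - <<'E'
from h import *
import cv2
np.set_printoptions(precision=4,suppress=True)
c=arm.capture("wrist");s=arm.read_state();print(s["ee_pos"],s["contact_force"],s["gripper_width"])
h=cv2.cvtColor(c["img"],cv2.COLOR_RGB2HSV)
m=(((h[...,0]<8)|(h[...,0]>172))&(h[...,1]>170)&(h[...,2]>60)).astype(np.uint8)
n,l,st,ce=cv2.connectedComponentsWithStats(m)
for i in range(1,n):
    if st[i,4]>150: print("red",st[i],watz(c,ce[i],.292))
# board bright-wood / plate boundary on the tool's centre plane
m=((h[...,0]>15)&(h[...,0]<32)&(h[...,1]>110)&(h[...,2]>100)).astype(np.uint8)
n,l,st,ce=cv2.connectedComponentsWithStats(m);i=1+st[1:,4].argmax();x,y,w,hh,a=st[i]
print("wood",st[i],watz(c,(x,y+hh/2),.03),watz(c,(x+w,y+hh/2),.03))
E
```

```text
[0.4262 0.0404 0.3974] [ 0.1066  0.3764 -0.0588] 0.0666393743888355
red [304   0  30  21 505] [0.5919 0.0593 0.292 ]
red [452  56  27  13 248] [ 0.5678 -0.0701  0.292 ]
red [ 501  126   79   94 1518] [ 0.4669 -0.1755  0.292 ]
red [545 150  54  48 950] [ 0.4946 -0.2268  0.292 ]
wood [ 457    0  116   47 1947] [ 0.7035 -0.1705  0.03  ] [ 0.8064 -0.4591  0.03  ]
```

```bash
python3 -c "
from station import arm;print(arm.job_done())"
```

```text
the job is handed in; nothing more can be done
None
```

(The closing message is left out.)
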